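# Pack up the soft foot of a bearing stand until it stops rocking

## Task

The bearing stand rocks because one foot, the one on its left-hand side nearest the robot, hangs clear of its low pad. Slide the flat slotted packer fully home round the stud under that foot, then slide the taper shim in on top of the packer, thin end first and astride the stud, until the push rises to about 10 N and the foot bears on it: snug to the feel, never forced, so that it does not jack the stand up off its other pads, and let go of it. Finally press down on the stand beside that foot with about 10 N to prove that it no longer rocks; leave the spanner, hex key and grease tin lying where they are.

Things in the scene. Friction and masses are not known exactly. Their poses are not given: they have to be found in the camera images.
- bearing_stand: grey cast bearing stand, 5 kg, loose on a steel sole plate fixed to the bench: bed 156 x 152 mm, bearing housing 142 mm high in its middle, shaft along y (coupling half at -y). Four lug feet 56 (x) x 55 (y) x 18 mm centred at x +-50, y +-102 mm, a stud through each. +y is its left. Origin: mid-bed at the level of the feet's undersides, 26 mm over the bench; z up
- soft_foot_edge (a point): middle of the outer lower edge of the soft foot, (-50, 129.5, 0) mm in the stand's frame, 27.5 mm outward of its stud. This foot hangs 10 to 13 mm above its low pad, whose exact height is not measured (top 13 to 16 mm above the bench; 60 mm wide, reaching 84 mm outward from the stud). Shims slide in from here along the stand's -y
- press_spot (a point): flat spot on top of the soft foot's inner part, (-55, 76, 18) mm in the stand's frame, good to press on with closed fingers. Stiff: the force rises by 1 to 3 N per 0.1 mm once the foot is packed, so touch down slowly (about 5 mm/s)
- soft_foot_stud: upright fixed steel stud, 10 mm thick, through the soft foot's 17 mm hole; its nut is backed off, stud and nut reach 71 mm above the bench. Origin on its axis at bench height, z up
- flat_packer: flat U-shaped steel packer, 6 mm thick, 0.14 kg. Origin: underside, where the stud's axis lies when home; +x to the slot's open end, z up. Slot 16 mm wide, closed end at x -6 mm; legs to x +34 mm; body 56 mm wide to x -32 mm, then a tail 32 mm wide to x -84 mm; grip the tail, e.g. at x -56 mm (the toe then droops about 0.02 rad)
- taper_shim: U-shaped steel taper shim, 50 mm wide, 90 mm long, 0.12 kg: flat underside, top rising 1 in 10 from 2 mm at the thin end. Origin: middle of the thin end's lower edge; +x points out of the thin end, z up. Slot 16 mm wide from the thin end to x -50 mm; driving head from x -66 to -90 mm
- taper_head (a point): top of the taper shim's driving head, where it is gripped: (-78, 0, 20) mm in its frame; head 26 mm wide (y), 24 mm long. On the packer it slides freely at 1 to 3 N; once the foot bears (thin end 25 to 50 mm inside the foot's edge) the push climbs 3 to 5 N per mm; above about 15 N it is being forced and begins to jack the stand up. It does not slip back by itself
- taper_slot (a point): point in the taper shim's slot at its underside, 22 mm behind the thin end (x -22 mm)
- hex_key: bystander: steel hex key, 39 x 119 x 9 mm, on the bench left of and behind the stand; origin under its middle. Near it a fixed hand wheel hangs over the bench at x 0.60 to 0.64, y 0.11 to 0.20, z 0.22 to 0.32
- spanner_17: bystander: spanner, 34 x 210 x 6 mm, on the bench right of the stand; origin under its middle. Beside it a fixed red hose, between the arm's start and the work, crosses the bench at y -0.21 to -0.31, rising from z 0.07 at x 0.2 to 0.38 at x 0.7
- grease_tin: bystander: round green grease tin, 74 mm wide and 54 mm high, right of and behind the stand; origin under its middle
Things that resemble listed ones, but are neither listed nor needed, are in the scene too. Leave any brown look-alike of the taper_shim alone.

How it is judged:
On the way, in this order (a step that is already met when the one before it is completed fails the run):
1. the flat packer lies home under the soft foot and is let go (horizontal distance between flat_packer and soft_foot_stud below 0.01 m and angle between flat_packer's own z axis and vertical below 0.04 rad and contact force between the fingers and flat_packer below 0.2 N), for 0.2 s.
2. the taper shim, let go, carries the foot on top of the packer (horizontal distance between flat_packer and soft_foot_stud below 0.01 m and horizontal distance between taper_slot and soft_foot_stud below 0.028 m and contact force between taper_shim and bearing_stand above 3.5 N and contact force between taper_shim and flat_packer above 3.5 N and angle between bearing_stand's own z axis and vertical below 0.003 rad and contact force between the fingers and taper_shim below 0.2 N), for 0.2 s.
3. the bed is pressed down within 80 mm of that stud with more than 5 N and does not rock (contact force between the fingers and bearing_stand above 5 N and horizontal distance between the grasp point and soft_foot_stud below 0.08 m and horizontal distance between flat_packer and soft_foot_stud below 0.01 m and horizontal distance between taper_slot and soft_foot_stud below 0.028 m and contact force between taper_shim and bearing_stand above 3.5 N and angle between bearing_stand's own z axis and vertical below 0.003 rad), for 0.2 s.
At the end, for the whole second after the job is handed in: Packer flat, its origin within 10 mm of the soft foot's stud; taper shim on it, astride the stud (slot point within 28 mm of it) and pressed on by both stand and packer with over 3.5 N; stand at rest and tilted less than 0.003 rad (horizontal distance between flat_packer and soft_foot_stud below 0.01 m and angle between flat_packer's own z axis and vertical below 0.04 rad and horizontal distance between taper_slot and soft_foot_stud below 0.028 m and contact force between taper_shim and bearing_stand above 3.5 N and contact force between taper_shim and flat_packer above 3.5 N and angle between bearing_stand's own z axis and vertical below 0.003 rad and linear speed of bearing_stand below 0.01 m/s); the robot touches nothing.
It fails at once if the taper shim jacks the stand up until it tilts more than 0.005 rad (contact force between taper_shim and bearing_stand above 3.5 N and angle between bearing_stand's own z axis and vertical above 0.005 rad).
It fails at once if the robot forces the taper shim: it bears on the stand with more than 16 N while the fingers are on it (contact force between taper_shim and bearing_stand above 16 N and contact force between the fingers and taper_shim above 0.5 N).
It fails at once if the robot presses on the stand with more than 60 N (contact force between the fingers and bearing_stand above 60 N).
It fails at once if a bystander is pushed more than 30 mm (distance of any of hex_key, spanner_17, grease_tin from where it was at the start of the episode above 0.03 m).
It also fails if it takes over 72 s, if anything falls off the work surface, if the arm or the gripper's body presses on something with over 40 N, if the wrist force passes 120 N, or if a joint passes its speed limit or range.

## Robot

A 7-joint arm with a two-finger parallel gripper is mounted at the origin on a cart in front of the work surface, level with it; the furniture and walls round the work are solid. World frame = base frame: x ahead of the robot, y to its left, z up, the work surface at z = 0. Lengths are in m, angles in rad, forces in N, time in s.
With the tool pointing down it reaches from about 0.4 to 0.85 m from the base axis. Payload 10.4 kg.
Tool frame: the origin (TCP) lies on the centre line of the jaws, within the pads' length; the fingertips stand 11 mm ahead of it and the grasp point (between the pads) lies 8 mm behind it (tip_reach is the distance from the TCP to the fingertips, in m); z points along the fingers, y is the line along which they close (so a half turn about z gives the same grasp; the last joint's range is limited). The gripper opens to 85 mm and grips with 20 to 120 N. Pads are 22 mm wide; open, the fingers measure 114 mm over their backs; the gripper's body (76 mm by 85 mm) begins 54 mm behind the grasp point. The pads swing forward as they close: fully open they stand 13 mm farther back than shut.
Start: joints at [1.114, 0.332, -0.065, 1.46, 0.022, 1.35, -0.088], TCP at [0.263, -0.567, 0.242] pointing down, gripper open.
Joint ranges: [-2.6, 2.6], [-0.5, 2.12], [-1.47, 1.34], [0.16, 2.42], [-1.27, 4.41], [0.06, 2.06], [-2.6, 2.6]. Speed limits (rad/s): [2.22, 2.22, 2.79, 2.79, 3.14, 3.14, 3.14].

## Interface

Orientations are given as a unit quaternion [x, y, z, w].
In Python, from workcell import get_obs, camera, hand_in, tip_reach gives the robot as it stands. The module is installed in compiled form; this text tells all that it offers.
- The arm moves only by the tool move_arm, never from a script. Its argument "plan" is a list of rows, each an object with "delta_pos": the shift along the tool's x, y, z in shares of 0.5 m (1.0 is 0.5 m), a list of three; "turn": the turn, a rotation vector about the tool's x, y, z in normalised numbers (1 is pi rad), a list of three; "fingers": the closure, from 0 (fully open) to 1 (shut). A call has 1 to 12 rows; each row is the pose to reach, as a shift and turn from the pose commanded when the call began, along the tool's axes at that moment; what a row does not reach only later rows make up. A row lasts 1/8 s, in which the tool goes at most 62.5 mm and 10.7 degrees, less where a joint would pass 70% of its speed; a pose out of reach is approached as far as the arm can. A shift or turn number past 1, either way, is cut back to 1. A call with a gripper value outside its range is refused whole. The fingers move at their own pace and stop on an object; "force" is the grip in N (left out, the last holds). Time passes only in rows, so rows that repeat a pose let the fingers close. It gives the time, the measured TCP pose, the force, the opening and the grip force at its end, in the units of the state.
- get_obs(): the state, without advancing time (a new reading comes with each control period).
- camera(name): name is "scene" or "side" or "wrist"; returns a dict with "color" (384x512x3 uint8, red, green, blue), "range_z" (384x512 float32, m along the optical axis (not along the pixel's ray), 0 where there is no reading), "fx", "fy", "cx", "cy" (pixels), "R" (3x3) and "t" (3): a world point X has camera coordinates R X + t; the wrist camera has in their place "tool_from_camera" (4x4, takes a point from camera to tool coordinates, whose origin is the TCP and whose axes are the flange's). Camera axes: x right, y down, z forward; pixel columns grow to the right and rows downward; lengths in m; the calibration is good to about 2 mm. A picture is of the moment at which its call begins: read the wrist's pose just before it.
- hand_in(): hands the job in; it is judged then, once.
The state is a dict: "clock": time; "joint_pos": joint angles; "joint_velocities": joint speeds; "tau": joint torques, N m; "position": TCP position; "ee_rot": TCP orientation; "ft_force": force on the tool from outside, world axes, zero at the start; "torque": the same for the moment, N m; "grip_width": opening from 0.0 (shut) to 1.0 (fully open); "grasp_force": force on a finger pad.
Only numpy, scipy, OpenCV 4.12 (cv2) and the standard library are available. Lean on these libraries where they do the work, as an engineer would, in place of code of your own. Each camera call takes 0.05 s, during which the arm holds its last target. There are 200 camera calls.

## Working session

There is one attempt and no reset: what is moved stays moved. The work goes in short steps, Python scripts to look and compute and a tool call to move; the robot and the scene stay as the last step left them, time stands still between calls to the robot, and variables do not carry over. Pictures are saved under pics/ and viewed, at most 10 in all, crops included, and the job is handed in when it is done.

Besides the shell and the picture viewer there is one more tool, called as name(argument=value, ...), one argument or row to a line, values as JSON. move_arm: Moves the arm, as the interface text tells. Its arguments: {"type":"object","properties":{"plan":{"type":"array","items":{"type":"object","properties":{"delta_pos":{"type":"array","items":{"type":"number"}},"turn":{"type":"array","items":{"type":"number"}},"fingers":{"type":"number"}}}},"force":{"type":"number"}},"required":["plan"]}

```bash
mkdir -p pics; cat > h.py <<'E'
import numpy as np, cv2
from workcell import get_obs, camera, hand_in, tip_reach
from scipy.spatial.transform import Rotation as Ro
def cloud(c):
    z=c["range_z"]; v,u=np.indices(z.shape)
    P=np.stack([(u-c["cx"])/c["fx"]*z,(v-c["cy"])/c["fy"]*z,z],-1)
    W=(P-c["t"])@c["R"] if "R" in c else P
    W[z==0]=np.nan
    return W
def save(c,n): cv2.imwrite("pics/"+n,c["color"][:,:,::-1])
E
python3 - <<'E'
from h import *
a=camera("scene");b=camera("side")
np.savez("s.npz",**{k:a[k] for k in a if k!="name"});np.savez("d.npz",**{k:b[k] for k in b if k!="name"})
save(a,"scene.png");save(b,"side.png")
o=get_obs();print(tip_reach,{k:np.round(o[k],4) for k in o})
print(a["R"],a["t"],a["fx"],-a["R"].T@a["t"],-b["R"].T@b["t"])
E
```

```text
0.011 {'clock': np.float64(0.1), 'joint_pos': array([ 1.1144,  0.3328, -0.0647,  1.4609,  0.0216,  1.3499, -0.0885]), 'joint_velocities': array([-0.001 , -0.0018,  0.0002, -0.0015, -0.001 , -0.0018,  0.0011]), 'tau': array([ 1.50000e-03, -6.26743e+01,  4.92000e-02, -3.92425e+01,
        1.63000e-02,  7.00000e-03, -0.00000e+00]), 'position': array([ 0.2625, -0.5668,  0.2416]), 'ee_rot': array([ 9.766e-01,  2.152e-01, -2.000e-04, -6.000e-04]), 'ft_force': array([ 0.132 ,  0.338 , -0.3005]), 'torque': array([-0.0219,  0.0127, -0.033 ]), 'grasp_force': np.float64(0.0), 'grip_width': np.float64(0.9995)}
[[ 0.22913714 -0.97314141  0.02218046]
 [-0.45775045 -0.12783644 -0.87984224]
 [ 0.85904639  0.19145142 -0.47474799]] [0.02535384 0.29670268 0.79993575] 430.7888591202041 [-0.55717564 -0.09054655  0.64025708] [0.17863046 0.51435636 0.81542432]
```

View pics/scene.png

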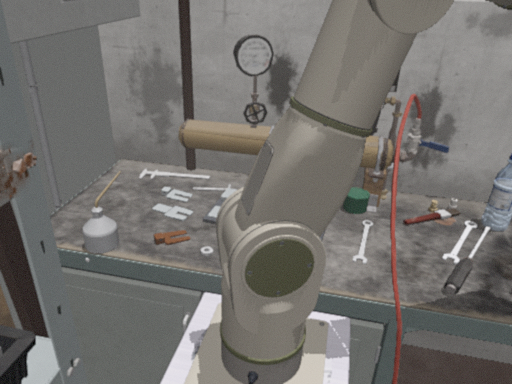

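View pics/side.png

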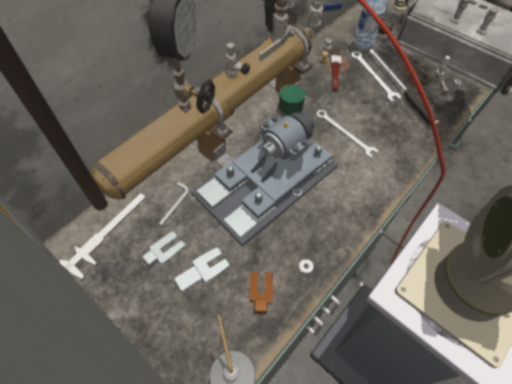

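Side view: stand at (275,165), left white pads at (213,192) and (240,220); soft foot's stud at (258,200) (nearer the robot). Candidates: grey U pieces at (163,247) and (202,268), plus a brown one at (262,290), which is the look-alike to leave alone. Next I'll rectify to a top view and fit poses.

```bash
cat > top.py <<'E'
from h import *
b=dict(np.load("d.npz")); W=cloud(b)
# top-down ortho of bench-level plane (z=0.006) by homography, 2 px/mm... x up, y left
x0,x1,y0,y1,s=0.36,0.72,0.02,0.50,1500.
K=np.array([[b["fx"],0,b["cx"]],[0,b["fy"],b["cy"]],[0,0,1]])
def top(z):
    H=K@np.c_[b["R"][:,0],b["R"][:,1],b["R"][:,2]*z+b["t"]]
    A=np.array([[0,-1/s,x1],[-1/s,0,y1],[0,0,1]])
    return cv2.warpPerspective(b["color"],H@A,(int((y1-y0)*s),int((x1-x0)*s)),flags=cv2.WARP_INVERSE_MAP|cv2.INTER_CUBIC)
if __name__=="__main__":
    im=top(0.006)[:,:,::-1].copy()
    for x in np.arange(.4,.72,.05): cv2.putText(im,"%.2f"%x,(0,int((x1-x)*s)),0,.4,(0,255,255)); cv2.line(im,(0,int((x1-x)*s)),(8,int((x1-x)*s)),(0,255,255))
    for y in np.arange(.05,.5,.05): cv2.putText(im,"%.2f"%y,(int((y1-y)*s),10),0,.4,(0,255,255)); cv2.line(im,(int((y1-y)*s),12),(int((y1-y)*s),20),(0,255,255))
    cv2.imwrite("pics/top.png",im)
    for n,(r0,r1,c0,c1) in dict(A=(228,270,138,188),B=(243,292,170,232)).items():
        w=W[r0:r1,c0:c1].reshape(-1,3); c=b["color"][r0:r1,c0:c1].reshape(-1,3).astype(int)
        m=(c.min(1)>135)&np.isfinite(w[:,0]); q=w[m]
        print(n,m.sum(),q[:,:2].mean(0),np.percentile(q[:,2],[5,25,50,75,95,99]),cv2.minAreaRect((q[:,:2]*1000).astype(np.float32)))
    w=W.reshape(-1,3); bb=w[(abs(w[:,0]-.5)<.1)&(abs(w[:,1]-.45)<.03)];print("bench z",np.nanmedian(bb[:,2]))
    for v,u in [(200,258),(197,257),(170,229),(220,240),(192,213),(205,250),(193,268),(207,262)]: print(u,v,W[v,u])
E
python3 top.py
```

```text
A 640 [0.55489332 0.38541338] [-0.00087986  0.00264431  0.00493799  0.0077442   0.01936241  0.0207366 ] ((550.5348510742188, 375.8950500488281), (101.51576232910156, 90.20027160644531), 37.968772888183594)
B 1164 [0.46490377 0.3602709 ] [-0.00045803  0.00338751  0.00459414  0.00566333  0.00695775  0.0078184 ] ((481.8965148925781, 348.64593505859375), (122.78543090820312, 110.73707580566406), 64.07129669189453)
bench z -0.0010413591833083298
258 200 [0.46167731 0.16850702 0.05875945]
257 197 [0.46710164 0.1660095  0.06296957]
229 170 [0.56580159 0.15602133 0.06513086]
240 220 [0.47325467 0.21763609 0.01443991]
213 192 [0.56919497 0.21047952 0.02631395]
250 205 [0.47280013 0.18342608 0.04179313]
268 193 [0.46234019 0.13157493 0.04441011]
262 207 [0.44740882 0.17016176 0.0453393 ]
```

View pics/top.png

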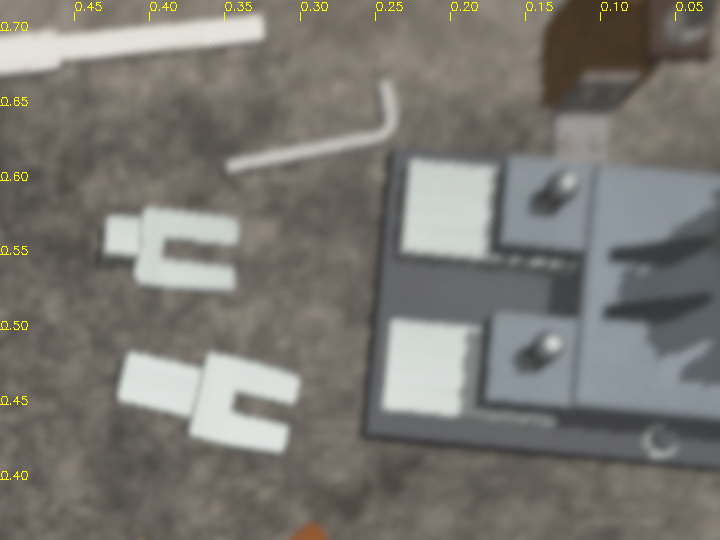

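Top view: the grey piece at (170,248), with the 20 mm high head at its left (z p95 = 19 mm), is the taper shim. The flat piece at (210,400), 6 mm thick with a long narrow tail, is the packer. The crop confirms both. Next, fit their poses and the pad and stud.

```bash
cat > fit.py <<'E'
from h import *
from scipy.optimize import differential_evolution
def rect(x0,x1,y0,y1,zf,n=.0015):
    X,Y=np.meshgrid(np.arange(x0+n/2,x1,n),np.arange(y0+n/2,y1,n)); return np.c_[X.ravel(),Y.ravel(),(zf(X)+0*X).ravel()]
c=lambda z:(lambda x:z)
tz=lambda x:.002-.1*x
def ring(b,w=.004,z=0.):  # outline strips outside boxes
    P=[]
    for x0,x1,y0,y1 in b: P.append(rect(x0,x1,y0,y1,c(z)))
    return np.vstack(P)
PK=(np.vstack([rect(-.084,-.032,-.016,.016,c(.006)),rect(-.032,-.006,-.028,.028,c(.006)),rect(-.006,.034,.008,.028,c(.006)),rect(-.006,.034,-.028,-.008,c(.006))]),
    ring([(-.090,-.0845,-.02,.02),(-.084,-.034,.018,.024),(-.084,-.034,-.024,-.018),(-.032,.034,.0285,.034),(-.032,.034,-.034,-.0285),(.0345,.041,-.028,.028),(-.003,.034,-.006,.006)],z=.005))
TS=(np.vstack([rect(-.066,-.05,-.025,.025,tz),rect(-.05,0,.008,.025,tz),rect(-.05,0,-.025,-.008,tz),rect(-.09,-.066,-.013,.013,c(.02))]),
    ring([(.001,.007,-.025,.025),(-.047,0,-.006,.006),(-.064,0,.0265,.032),(-.064,0,-.032,-.0265),(-.085,-.068,-.02,-.0155),(-.085,-.068,.0155,.02)],z=.002))
PD=(rect(.032,.083,-.029,.029,c(.0)),ring([(.0855,.095,-.03,.03),(.04,.084,.0315,.038),(.04,.084,-.038,-.0315)]))
def proj(b,X):
    Z=X@b["R"].T+b["t"]; return np.c_[b["fx"]*Z[:,0]/Z[:,2]+b["cx"],b["fy"]*Z[:,1]/Z[:,2]+b["cy"]].astype(np.float32)
def fit(b,M,p0,z=0,d=(.015,.015,.15),th=None):
    g=cv2.cvtColor(b["color"],cv2.COLOR_RGB2GRAY).astype(np.float32)
    g=np.clip(g,60,175)
    def s(p,Q):
        R=Ro.from_euler("z",p[2]).as_matrix(); U=proj(b,Q@R.T+[p[0],p[1],z])
        return cv2.remap(g,U[:,:1],U[:,1:],1).ravel()
    f=lambda p:-(s(p,M[0]).mean()-s(p,M[1]).mean())
    r=differential_evolution(f,[(a-e,a+e) for a,e in zip(p0,d)],seed=1,tol=1e-6,maxiter=80)
    return r.x,r.fun
E
python3 - <<'E'
from fit import *
b=dict(np.load("d.npz"));a=dict(np.load("s.npz"))
for n,i in (("side",b),("scene",a)):
    print(n,"packer",fit(i,PK,(.458,.335,-1.80)),"taper",fit(i,TS,(.545,.35,-1.58)))
W=cloud(b).reshape(-1,3)
print("pad side",fit(b,PD,(.48,.16,1.5),z=.0145)); 
p,_=fit(b,PD,(.48,.16,1.5),z=.0145)
R=Ro.from_euler("z",p[2]).as_matrix()
L=(W-[p[0],p[1],0])@R   # local: x outward
i=(L[:,0]>.036)&(L[:,0]<.08)&(abs(L[:,1])<.025);print("pad z",np.nanmedian(L[i,2]))
i=(L[:,0]>-.02)&(L[:,0]<.024)&(abs(abs(L[:,1])-.02)<.006);print("foot top z",np.nanmedian(L[i,2]))
i=(L[:,2]>.050)&(np.hypot(L[:,0],L[:,1])<.02);print("stud",i.sum(),L[i].mean(0),L[i].min(0),L[i].max(0),W[i].mean(0))
# heights over the stand inward: local -x = stand -y ; profile near press spot
for dx in (-.01,-.026,-.04,-.055,-.07,-.09):
  print(dx,[np.round(np.nanmax(np.r_[L[(abs(L[:,0]-dx)<.006)&(abs(L[:,1]-yy)<.006),2],-1]),3) for yy in (-.04,-.02,0,.02,.04,.06)])
E
```

```text
side packer (array([ 0.45124265,  0.33771366, -1.80114214]), np.float64(-56.771331787109375)) taper (array([ 0.55145473,  0.34088444, -1.6720649 ]), np.float64(-53.6126708984375))
scene packer (array([ 0.45082689,  0.33591825, -1.80145761]), np.float64(-40.36029052734375)) taper (array([ 0.55221579,  0.33802679, -1.64126754]), np.float64(-34.98976135253906))
pad side (array([0.46680603, 0.16499131, 1.47838703]), np.float64(-76.15689086914062))
pad z 0.014024750646714108
foot top z 0.04258768096798534
stud 58 [-0.00198994  0.00132196  0.06590729] [-0.01183774 -0.00828882  0.05875945] [0.00667248 0.00917891 0.07265536] [0.46530608 0.16313185 0.06590729]
-0.01 [np.float64(0.012), np.float64(0.046), np.float64(0.071), np.float64(0.046), np.float64(0.012), np.float64(0.005)]
-0.026 [np.float64(0.049), np.float64(0.05), np.float64(0.047), np.float64(0.048), np.float64(0.015), np.float64(0.002)]
-0.04 [np.float64(0.052), np.float64(0.05), np.float64(0.049), np.float64(0.05), np.float64(0.013), np.float64(0.001)]
-0.055 [np.float64(0.058), np.float64(0.049), np.float64(0.048), np.float64(0.049), np.float64(0.014), np.float64(0.002)]
-0.07 [np.float64(0.139), np.float64(0.049), np.float64(0.049), np.float64(0.051), np.float64(0.014), np.float64(0.004)]
-0.09 [np.float64(0.159), np.float64(0.162), np.float64(0.093), np.float64(0.05), np.float64(0.017), np.float64(0.001)]
```

```bash
cat > go.py <<'E'
from h import *
def rel(wps,yaws):
    """world TCP waypoints, tool-x yaw -> delta_pos, turn"""
    o=get_obs(); R=Ro.from_quat(o["ee_rot"]); p=o["position"]
    for w,y in zip(wps,yaws):
        T=Ro.from_euler("z",y)*Ro.from_euler("x",np.pi)
        print(np.round(R.inv().apply(np.array(w)-p),4),np.round((R.inv()*T).as_rotvec(),4))
    print("now",np.round(p,4),np.round(o["clock"],2),np.round(o["ft_force"],2))
E
python3 -c "
from go import *
rel([(.33,-.45,.42),(.42,-.26,.45),(.45,0.,.45),(.464,.3915,.25)],[.433,.433,.6,1.341])"
```

```text
[ 0.1103 -0.0779 -0.1783] [-0.0013  0.0001  0.0008]
[ 0.2718 -0.2125 -0.2082] [-0.0013  0.0001  0.0008]
[ 0.4083 -0.4358 -0.2079] [-0.0013 -0.     -0.1662]
[ 0.5856 -0.7849 -0.0074] [-1.200e-03 -5.000e-04 -9.072e-01]
now [ 0.2625 -0.5668  0.2416] 0.1 [ 0.13  0.34 -0.3 ]
```

The manual's scale: shifts go in shares of 0.5 m and turns go in shares of pi rad. Converting my numbers, -0.476 m / 0.5 = -0.952, 0.428 m / 0.5 = 0.856, -0.3 rad / 3.1416 = -0.0955.

move_arm(
  plan=[
    {"delta_pos":[0.074,-0.052,-0.1],"turn":[0,0,0],"fingers":0},
    {"delta_pos":[0.148,-0.104,-0.2],"turn":[0,0,0],"fingers":0},
    {"delta_pos":[0.22,-0.156,-0.3],"turn":[0,0,0],"fingers":0},
    {"delta_pos":[0.3,-0.222,-0.36],"turn":[0,0,0],"fingers":0},
    {"delta_pos":[0.38,-0.29,-0.4],"turn":[0,0,0],"fingers":0},
    {"delta_pos":[0.46,-0.358,-0.416],"turn":[0,0,0],"fingers":0},
    {"delta_pos":[0.544,-0.426,-0.416],"turn":[0,0,0],"fingers":0},
    {"delta_pos":[0.608,-0.53,-0.416],"turn":[0,0,-0.0159],"fingers":0},
    {"delta_pos":[0.672,-0.636,-0.416],"turn":[0,0,-0.0318],"fingers":0},
    {"delta_pos":[0.736,-0.74,-0.416],"turn":[0,0,-0.0477],"fingers":0},
    {"delta_pos":[0.8,-0.844,-0.416],"turn":[0,0,-0.0637],"fingers":0},
    {"delta_pos":[0.856,-0.952,-0.4],"turn":[0,0,-0.0955],"fingers":0},
  ],
)

```text
clock: 1.6
position: [0.4509, 0.0467, 0.4423]
ee_rot: [0.933, 0.36, 0.0, 0.0]
ft_force: [1.0, -0.5, 0.2]
grip_width: 1.002
grasp_force: 0.0
```

```bash
python3 -c "
from go import *
rel([(.464,.3915,.2)],[1.341])"
```

```text
[ 0.2411 -0.2469  0.2423] [ 7.000e-04 -2.000e-04 -6.048e-01]
now [0.4509 0.0467 0.4423] 1.6 [ 1.01 -0.45  0.18]
```

Converted, -0.247 m / 0.5 = -0.494, 0.06 m / 0.5 = 0.12, -0.605 rad / 3.1416 = -0.1926.

move_arm(
  plan=[
    {"delta_pos":[0.068,-0.072,0.06],"turn":[0,0,-0.0318],"fingers":0},
    {"delta_pos":[0.138,-0.142,0.12],"turn":[0,0,-0.0637],"fingers":0},
    {"delta_pos":[0.206,-0.212,0.19],"turn":[0,0,-0.0955],"fingers":0},
    {"delta_pos":[0.276,-0.282,0.26],"turn":[0,0,-0.1273],"fingers":0},
    {"delta_pos":[0.344,-0.352,0.33],"turn":[0,0,-0.1592],"fingers":0},
    {"delta_pos":[0.414,-0.424,0.4],"turn":[0,0,-0.191],"fingers":0},
    {"delta_pos":[0.482,-0.494,0.484],"turn":[0,0,-0.1926],"fingers":0},
    {"delta_pos":[0.482,-0.494,0.484],"turn":[0,0,-0.1926],"fingers":0},
    {"delta_pos":[0.482,-0.494,0.484],"turn":[0,0,-0.1926],"fingers":0},
  ],
)

```text
clock: 2.72
position: [0.4646, 0.3893, 0.2002]
ee_rot: [0.784, 0.621, -0.0, 0.0]
ft_force: [0.3, -0.7, 0.3]
grip_width: 0.995
grasp_force: 0.0
```

```bash
cat >> fit.py <<'E'
def wrist(name=None):
    from scipy.spatial.transform import Rotation as Ro
    o=get_obs(); c=dict(camera("wrist")); Rt=Ro.from_quat(o["ee_rot"]).as_matrix()
    T=np.asarray(c["tool_from_camera"]); Rw=Rt@T[:3,:3]; tw=Rt@T[:3,3]+o["position"]
    c["R"]=Rw.T; c["t"]=-Rw.T@tw
    if name: save(c,name)
    return c,o
E
python3 - <<'E'
from fit import *
from go import rel
c,o=wrist("w1.png")
p,f=fit(c,PK,(.451,.337,-1.80));print("packer",p,f)
print("taper",fit(c,TS,(.552,.34,-1.65)))
g=p[:2]-.056*np.array([np.cos(p[2]),np.sin(p[2])]);print(g)
rel([(g[0],g[1],.0125)],[p[2]+np.pi])
rel([(g[0],g[1],.0125)],[p[2]])
print(o["joint_pos"])
E
```

```text
packer [ 0.45140623  0.33855152 -1.8007745 ] -63.689170837402344
taper (array([ 0.5528535 ,  0.3422499 , -1.65151381]), np.float64(-56.629249572753906))
[0.46417179 0.39307712]
[ 0.0039 -0.0023  0.1885] [ 0.001  -0.0002 -0.0032]
now [0.4653 0.3888 0.201 ] 2.78 [ 0.71 -0.58  0.26]
[ 0.0039 -0.0023  0.1885] [-3.0000e-04 -1.6000e-03  3.1384e+00]
now [0.4653 0.3888 0.201 ] 2.78 [ 0.71 -0.58  0.26]
[-0.09156633  0.45991073 -0.89475158  1.5336587   0.36489443  1.32462994
 -1.25718163]
```

View pics/w1.png

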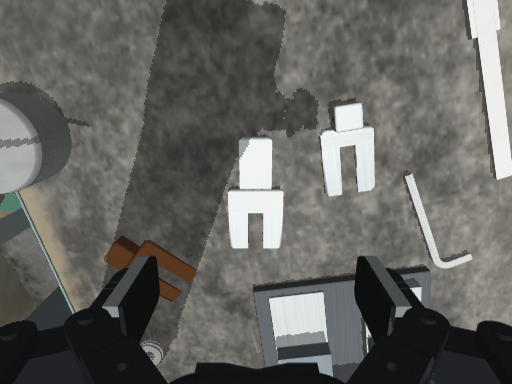

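Wrist view: packer (256,195), grey taper (348,148), brown look-alike at lower left (150,265). The fits agree, so I'm descending onto the packer tail.

Converted, 0.19 m / 0.5 = 0.38, 0.18 m / 0.5 = 0.36.

move_arm(
  plan=[
    {"delta_pos":[0.008,-0.004,0.12],"turn":[0,0,0],"fingers":0.3},
    {"delta_pos":[0.008,-0.004,0.24],"turn":[0,0,0],"fingers":0.35},
    {"delta_pos":[0.008,-0.004,0.32],"turn":[0,0,0],"fingers":0.35},
    {"delta_pos":[0.008,-0.004,0.36],"turn":[0,0,0],"fingers":0.35},
    {"delta_pos":[0.008,-0.004,0.38],"turn":[0,0,0],"fingers":0.35},
    {"delta_pos":[0.008,-0.004,0.38],"turn":[0,0,0],"fingers":0.5},
    {"delta_pos":[0.008,-0.004,0.38],"turn":[0,0,0],"fingers":0.8},
    {"delta_pos":[0.008,-0.004,0.38],"turn":[0,0,0],"fingers":1},
    {"delta_pos":[0.008,-0.004,0.38],"turn":[0,0,0],"fingers":1},
    {"delta_pos":[0.008,-0.004,0.38],"turn":[0,0,0],"fingers":1},
  ],
  force=60,
)

```text
clock: 4.03
position: [0.4645, 0.3945, 0.0122]
ee_rot: [0.784, 0.62, 0.001, 0.0]
ft_force: [-0.6, -1.3, 6.8]
grip_width: 0.343
grasp_force: 59.2
```

```bash
python3 -c "
from go import *
rel([(.4645,.392,.06),(.4794,.3004,.06),(.4794,.3004,.0305)],[1.341,1.4785,1.4785])"
```

```text
[-0.0024  0.0007 -0.0478] [ 0.0021 -0.0017 -0.0024]
[-0.0881  0.0363 -0.0478] [ 0.0022 -0.0015 -0.1399]
[-0.0881  0.0362 -0.0183] [ 0.0022 -0.0015 -0.1399]
now [0.4645 0.3945 0.0122] 4.03 [-0.58 -1.34  6.78]
```

Converted, -0.088 m / 0.5 = -0.176, -0.02 m / 0.5 = -0.04, -0.14 rad / 3.1416 = -0.0446.

move_arm(
  plan=[
    {"delta_pos":[0,0,-0.05],"turn":[0,0,0],"fingers":1},
    {"delta_pos":[0,0,-0.1],"turn":[0,0,0],"fingers":1},
    {"delta_pos":[-0.044,0.018,-0.1],"turn":[0,0,-0.0111],"fingers":1},
    {"delta_pos":[-0.088,0.036,-0.1],"turn":[0,0,-0.0223],"fingers":1},
    {"delta_pos":[-0.132,0.054,-0.1],"turn":[0,0,-0.0334],"fingers":1},
    {"delta_pos":[-0.176,0.072,-0.1],"turn":[0,0,-0.0446],"fingers":1},
    {"delta_pos":[-0.176,0.072,-0.06],"turn":[0,0,-0.0446],"fingers":1},
    {"delta_pos":[-0.176,0.072,-0.04],"turn":[0,0,-0.0446],"fingers":1},
    {"delta_pos":[-0.176,0.072,-0.04],"turn":[0,0,-0.0446],"fingers":1},
  ],
)

```text
clock: 5.15
position: [0.4773, 0.3007, 0.0294]
ee_rot: [0.738, 0.674, -0.001, -0.0]
ft_force: [-0.1, 0.2, -1.1]
grip_width: 0.347
grasp_force: 59.6
```

```bash
python3 - <<'E'
from fit import *
c,o=wrist(); b=camera("side"); a=camera("scene")
im=np.hstack([cv2.resize(c["color"],(400,300)),cv2.resize(b["color"][150:300,170:370],(400,300),interpolation=2)])
cv2.imwrite("pics/m1.png",im[:,:,::-1])
print(get_obs()["position"])
for n,i in (("side",b),("wrist",c)):
  for z in (.018,):
    print(n,"pk",fit(i,PK,(.474,.245,-1.663),z=z),"pad",fit(i,PD,(.467,.165,1.478),z=.015,d=(.012,.012,.06)))
W=cloud(c).reshape(-1,3)
print(np.nanmin(W[:,1]),np.nanmax(W[:,1]))
i=(np.hypot(W[:,0]-.4668,W[:,1]-.165)<.02)&(W[:,2]>.05)&(W[:,2]<.08);print("stud",i.sum(),W[i].mean(0) if i.any() else 0)
E
```

```text
[0.47817572 0.30089639 0.0306218 ]
side pk (array([ 0.46912714,  0.23000021, -1.65603096]), np.float64(-22.0743408203125)) pad (array([0.46833019, 0.17699893, 1.47300051]), np.float64(-78.65178680419922))
wrist pk (array([ 0.47226003,  0.24141984, -1.65932818]), np.float64(-65.37916564941406)) pad (array([0.47445189, 0.17699986, 1.52639036]), np.float64(2.6066436767578125))
0.21334726713085322 0.42382378309631275
stud 0 0
```

View pics/m1.png

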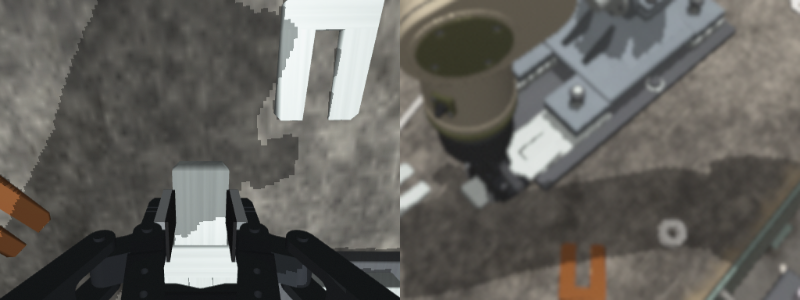

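Side view: the held packer lies over the pad, with its legs at the foot edge. Wrist view: the tail is held squarely. Sliding in with a 1 mm lateral trim.

Converted, -0.07 m / 0.5 = -0.14, -0.06 m / 0.5 = -0.12.

move_arm(
  plan=[
    {"delta_pos":[-0.02,0.002,0],"turn":[0,0,0],"fingers":1},
    {"delta_pos":[-0.04,0.002,0],"turn":[0,0,0],"fingers":1},
    {"delta_pos":[-0.06,0.002,0],"turn":[0,0,0],"fingers":1},
    {"delta_pos":[-0.08,0.002,0],"turn":[0,0,0],"fingers":1},
    {"delta_pos":[-0.1,0.002,0],"turn":[0,0,0],"fingers":1},
    {"delta_pos":[-0.12,0.002,0],"turn":[0,0,0],"fingers":1},
    {"delta_pos":[-0.13,0.002,0],"turn":[0,0,0],"fingers":1},
    {"delta_pos":[-0.14,0.002,0],"turn":[0,0,0],"fingers":1},
  ],
)

```text
clock: 6.3
position: [0.4729, 0.23, 0.0304]
ee_rot: [0.739, 0.674, 0.0, 0.0]
ft_force: [0.3, 0.2, -2.5]
grip_width: 0.348
grasp_force: 59.6
```

Converted, -0.008 m / 0.5 = -0.016, -0.006 m / 0.5 = -0.012.

move_arm(
  plan=[
    {"delta_pos":[-0.006,0,0.002],"turn":[0,0,0],"fingers":1},
    {"delta_pos":[-0.012,0,0.002],"turn":[0,0,0],"fingers":1},
    {"delta_pos":[-0.016,0,0.004],"turn":[0,0,0],"fingers":1},
    {"delta_pos":[-0.016,0,0.004],"turn":[0,0,0],"fingers":1},
  ],
)

```text
clock: 6.8
position: [0.4721, 0.2221, 0.0282]
ee_rot: [0.739, 0.674, -0.0, -0.0]
ft_force: [0.2, -0.4, -0.6]
grip_width: 0.346
grasp_force: 59.6
```

Converted, -0.002 m / 0.5 = -0.004, -0.001 m / 0.5 = -0.002.

move_arm(
  plan=[
    {"delta_pos":[-0.002,0,0],"turn":[0,0,0],"fingers":1},
    {"delta_pos":[-0.004,0,0],"turn":[0,0,0],"fingers":1},
    {"delta_pos":[-0.004,0,0],"turn":[0,0,0],"fingers":1},
  ],
)

```text
clock: 7.18
position: [0.472, 0.2201, 0.0283]
ee_rot: [0.739, 0.674, -0.0, 0.0]
ft_force: [-0.6, 0.1, -0.9]
grip_width: 0.345
grasp_force: 59.6
```

Converted, -0.003 m / 0.5 = -0.006, -0.002 m / 0.5 = -0.004.

move_arm(
  plan=[
    {"delta_pos":[-0.002,0,0],"turn":[0,0,0],"fingers":1},
    {"delta_pos":[-0.004,0,0],"turn":[0,0,0],"fingers":1},
    {"delta_pos":[-0.006,0,0],"turn":[0,0,0],"fingers":1},
    {"delta_pos":[-0.006,0,0],"turn":[0,0,0],"fingers":1},
  ],
)

```text
clock: 7.68
position: [0.4717, 0.2175, 0.0284]
ee_rot: [0.739, 0.674, 0.0, -0.0]
ft_force: [-0.0, 2.0, -1.2]
grip_width: 0.341
grasp_force: 59.6
```

Converted, -0.001 m / 0.5 = -0.002.

move_arm(
  plan=[
    {"delta_pos":[-0.002,0,0],"turn":[0,0,0],"fingers":1},
    {"delta_pos":[-0.002,0,0],"turn":[0,0,0],"fingers":1},
  ],
)

```text
clock: 7.92
position: [0.4717, 0.2173, 0.0286]
ee_rot: [0.739, 0.674, 0.001, -0.0]
ft_force: [0.8, 4.8, -1.3]
grip_width: 0.347
grasp_force: 59.6
```

Converted, 0.0014 m / 0.5 = 0.0028, 0.001 m / 0.5 = 0.002.

move_arm(
  plan=[
    {"delta_pos":[0.002,0,0],"turn":[0,0,0],"fingers":1},
    {"delta_pos":[0.002,0,0.0014],"turn":[0,0,0],"fingers":1},
    {"delta_pos":[0.002,0,0.0028],"turn":[0,0,0],"fingers":1},
    {"delta_pos":[0.002,0,0.0028],"turn":[0,0,0],"fingers":1},
  ],
)

```text
clock: 8.43
position: [0.4718, 0.2174, 0.0272]
ee_rot: [0.739, 0.674, 0.0, 0.0]
ft_force: [-1.2, 2.8, 4.5]
grip_width: 0.346
grasp_force: 60.3
```

Converted, -0.13 m / 0.5 = -0.26, -0.12 m / 0.5 = -0.24.

move_arm(
  plan=[
    {"delta_pos":[0,0,0],"turn":[0,0,0],"fingers":0.4},
    {"delta_pos":[0,0,0],"turn":[0,0,0],"fingers":0.3},
    {"delta_pos":[0,0,0],"turn":[0,0,0],"fingers":0.3},
    {"delta_pos":[0,0,-0.1],"turn":[0,0,0],"fingers":0.3},
    {"delta_pos":[0,0,-0.2],"turn":[0,0,0],"fingers":0.2},
    {"delta_pos":[0.1,0,-0.24],"turn":[0,0,0],"fingers":0.2},
    {"delta_pos":[0.2,0,-0.26],"turn":[0,0,0],"fingers":0.2},
    {"delta_pos":[0.2,0,-0.26],"turn":[0,0,0],"fingers":0.2},
    {"delta_pos":[0.2,0,-0.26],"turn":[0,0,0],"fingers":0.2},
  ],
)

```text
clock: 9.55
position: [0.4808, 0.3162, 0.1564]
ee_rot: [0.739, 0.674, -0.001, 0.0]
ft_force: [0.1, 0.4, -0.4]
grip_width: 0.794
grasp_force: 0.0
```

```bash
python3 - <<'E'
from fit import *
from go import rel
c,o=wrist(); b=camera("side")
im=np.hstack([cv2.resize(c["color"],(400,300)),cv2.resize(b["color"][150:300,170:370],(400,300),interpolation=2)])
cv2.imwrite("pics/m2.png",im[:,:,::-1])
HP=(PK[0][PK[0][:,0]<-.03],PK[1][(PK[1][:,0]<-.084)])
p,f=fit(c,TS,(.5525,.342,-1.65));print("taper w",p,f)
pw,_=fit(c,PK,(.467,.165,-1.663),z=.015,d=(.006,.006,.03));print("packer w",pw)
W=cloud(c).reshape(-1,3)
i=(np.hypot(W[:,0]-.4668,W[:,1]-.165)<.02)&(W[:,2]>.055)&(W[:,2]<.08);print("stud",i.sum(),W[i].mean(0) if i.any() else 0)
i=(np.hypot(W[:,0]-.473,W[:,1]-.225)<.012);print("packer top z",np.nanmedian(W[i,2]))
i=(np.hypot(W[:,0]-.5,W[:,1]-.38)<.012);print("bench z",np.nanmedian(W[i,2]))
g=p[:2]-.078*np.array([np.cos(p[2]),np.sin(p[2])]);print(g)
rel([(g[0],g[1],.1),(g[0],g[1],.015)],[p[2]+np.pi]*2)
E
```

```text
taper w [ 0.55263021  0.34268304 -1.65604881] -48.060890197753906
packer w [ 0.46732724  0.15955951 -1.66548181]
stud 52 [0.46807251 0.17115324 0.06115764]
packer top z 0.021758354518312296
bench z 0.0006338940795239039
[0.55927185 0.42039977]
[0.1121 0.0679 0.0562] [-0.0003  0.0014 -0.0084]
[0.1122 0.0679 0.1412] [-0.0003  0.0014 -0.0084]
now [0.4812 0.3152 0.1563] 9.65 [ 0.17  0.08 -0.38]
```

View pics/m2.png

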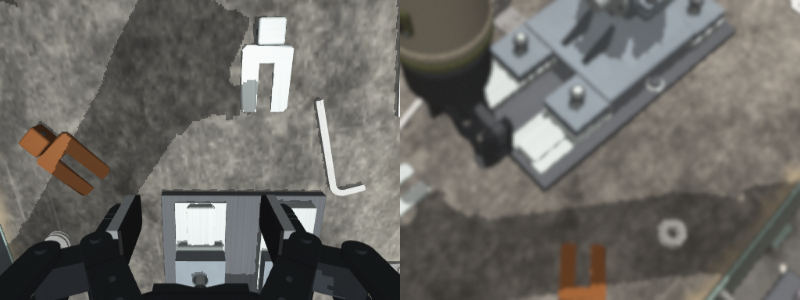

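Packer lies flat on the low pad with its tail at (200,222) in the wrist half. The taper is at (266,65) in the same half. Now the taper head.

Converted, 0.141 m / 0.5 = 0.282, 0.125 m / 0.5 = 0.25, -0.008 rad / 3.1416 = -0.0025.

move_arm(
  plan=[
    {"delta_pos":[0.074,0.046,0],"turn":[0,0,-0.0025],"fingers":0.4},
    {"delta_pos":[0.15,0.09,0.04],"turn":[0,0,-0.0025],"fingers":0.4},
    {"delta_pos":[0.224,0.136,0.1],"turn":[0,0,-0.0025],"fingers":0.4},
    {"delta_pos":[0.224,0.136,0.18],"turn":[0,0,-0.0025],"fingers":0.4},
    {"delta_pos":[0.224,0.136,0.25],"turn":[0,0,-0.0025],"fingers":0.4},
    {"delta_pos":[0.224,0.136,0.282],"turn":[0,0,-0.0025],"fingers":0.4},
    {"delta_pos":[0.224,0.136,0.282],"turn":[0,0,-0.0025],"fingers":0.4},
    {"delta_pos":[0.224,0.136,0.282],"turn":[0,0,-0.0025],"fingers":0.7},
    {"delta_pos":[0.224,0.136,0.282],"turn":[0,0,-0.0025],"fingers":1},
    {"delta_pos":[0.224,0.136,0.282],"turn":[0,0,-0.0025],"fingers":1},
    {"delta_pos":[0.224,0.136,0.282],"turn":[0,0,-0.0025],"fingers":1},
  ],
  force=60,
)

```text
clock: 11.02
position: [0.5598, 0.4227, 0.0181]
ee_rot: [0.736, 0.677, 0.001, 0.0]
ft_force: [-0.4, -0.5, 6.2]
grip_width: 0.285
grasp_force: 59.6
```

```bash
python3 -c "
from go import *
rel([(.478,.2835,.08),(.478,.2835,.046)],[1.4785,1.4785])"
```

```text
[-0.1455 -0.0696 -0.0623] [ 0.0023 -0.0017  0.008 ]
[-0.1456 -0.0697 -0.0283] [ 0.0023 -0.0017  0.008 ]
now [0.5598 0.4227 0.0181] 11.02 [-0.37 -0.5   6.17]
```

Converted, -0.146 m / 0.5 = -0.292, -0.031 m / 0.5 = -0.062, 0.008 rad / 3.1416 = 0.0025.

move_arm(
  plan=[
    {"delta_pos":[0,0,-0.06],"turn":[0,0,0],"fingers":1},
    {"delta_pos":[0,0,-0.13],"turn":[0,0,0],"fingers":1},
    {"delta_pos":[-0.072,-0.034,-0.13],"turn":[0,0,0.0006],"fingers":1},
    {"delta_pos":[-0.144,-0.07,-0.13],"turn":[0,0,0.0013],"fingers":1},
    {"delta_pos":[-0.22,-0.104,-0.13],"turn":[0,0,0.0019],"fingers":1},
    {"delta_pos":[-0.292,-0.14,-0.13],"turn":[0,0,0.0025],"fingers":1},
    {"delta_pos":[-0.292,-0.14,-0.09],"turn":[0,0,0.0025],"fingers":1},
    {"delta_pos":[-0.292,-0.14,-0.062],"turn":[0,0,0.0025],"fingers":1},
    {"delta_pos":[-0.292,-0.14,-0.062],"turn":[0,0,0.0025],"fingers":1},
  ],
)

```text
clock: 12.15
position: [0.4763, 0.2831, 0.0459]
ee_rot: [0.739, 0.674, -0.001, -0.001]
ft_force: [0.6, 0.4, -1.5]
grip_width: 0.285
grasp_force: 59.2
```

```bash
python3 - <<'E'
from fit import *
c,o=wrist(); b=camera("side")
im=np.hstack([cv2.resize(c["color"],(400,300)),cv2.resize(b["color"][150:270,190:350],(400,300),interpolation=2)])
cv2.imwrite("pics/m3.png",im[:,:,::-1])
print(o["position"],get_obs()["position"],o["ft_force"])
for z in (.024,.028): print("taper w",fit(c,TS,(.470,.206,-1.663),z=z,d=(.01,.01,.06)))
W=cloud(c).reshape(-1,3)
u=np.array([.0925,.9957]);n=np.array([.9957,-.0925]);L=np.c_[(W[:,:2]-[.4666,.161])@u,(W[:,:2]-[.4666,.161])@n,W[:,2]]
for d in (.06,.065,.07,.075,.08,.115,.118,.122,.126,.130): 
  i=(abs(L[:,0]-d)<.002)&(abs(L[:,1])<.010);print(d,i.sum(),np.round(np.nanmedian(L[i,2]),4) if i.any() else 0)
E
```

```text
[0.47630248 0.28311407 0.04585436] [0.47682771 0.28361767 0.04697329] [ 0.57578597  0.37322539 -1.52846988]
taper w (array([ 0.46639857,  0.19600172, -1.69885814]), np.float64(-53.599586486816406))
taper w (array([ 0.46463954,  0.19600616, -1.72299908]), np.float64(-52.235740661621094))
0.06 203 0.0219
0.065 203 0.0219
0.07 232 0.022
0.075 235 0.0219
0.08 207 0.022
0.115 360 0.0485
0.118 494 0.0482
0.122 587 0.048
0.126 611 0.048
0.13 1058 0.0431
```

View pics/m3.png

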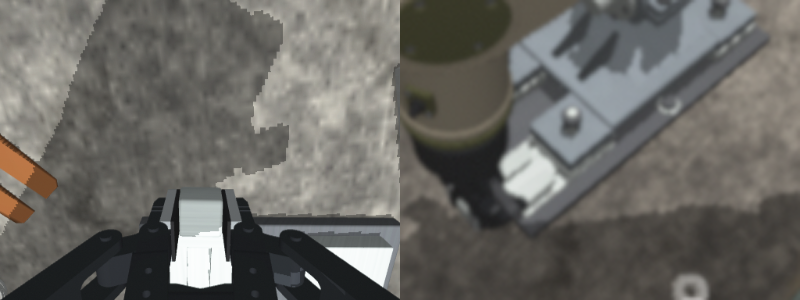

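Side view: the taper's legs point at the foot, astride the stud line, and the wrist depth puts the head about 6 mm above the packer. Lowering and sliding in.

Converted, 0.0045 m / 0.5 = 0.009, 0.0012 m / 0.5 = 0.0024.

move_arm(
  plan=[
    {"delta_pos":[0,0.0024,0.005],"turn":[0,0,0],"fingers":1},
    {"delta_pos":[0,0.0024,0.009],"turn":[0,0,0],"fingers":1},
    {"delta_pos":[0,0.0024,0.009],"turn":[0,0,0],"fingers":1},
  ],
)

```text
clock: 12.62
position: [0.4781, 0.2824, 0.0423]
ee_rot: [0.739, 0.674, -0.0, -0.0]
ft_force: [-0.2, -0.1, -1.3]
grip_width: 0.287
grasp_force: 59.2
```

Converted, -0.02 m / 0.5 = -0.04, -0.017 m / 0.5 = -0.034.

move_arm(
  plan=[
    {"delta_pos":[-0.012,0,0],"turn":[0,0,0],"fingers":1},
    {"delta_pos":[-0.024,0,0],"turn":[0,0,0],"fingers":1},
    {"delta_pos":[-0.034,0,0],"turn":[0,0,0],"fingers":1},
    {"delta_pos":[-0.04,0,0],"turn":[0,0,0],"fingers":1},
    {"delta_pos":[-0.04,0,0],"turn":[0,0,0],"fingers":1},
  ],
)

```text
clock: 13.25
position: [0.4762, 0.2618, 0.0422]
ee_rot: [0.739, 0.674, -0.0, 0.0]
ft_force: [0.5, -0.8, -3.4]
grip_width: 0.284
grasp_force: 58.9
```

Converted, 0.0008 m / 0.5 = 0.0016.

move_arm(
  plan=[
    {"delta_pos":[0,0,0.0016],"turn":[0,0,0],"fingers":1},
    {"delta_pos":[0,0,0.0016],"turn":[0,0,0],"fingers":1},
  ],
)

```text
clock: 13.5
position: [0.4763, 0.2625, 0.0416]
ee_rot: [0.739, 0.674, -0.0, 0.0]
ft_force: [0.1, 0.6, -1.7]
grip_width: 0.286
grasp_force: 59.1
```

Converted, 0.0006 m / 0.5 = 0.0012.

move_arm(
  plan=[
    {"delta_pos":[0,0,0.0012],"turn":[0,0,0],"fingers":1},
    {"delta_pos":[0,0,0.0012],"turn":[0,0,0],"fingers":1},
  ],
)

```text
clock: 13.75
position: [0.4763, 0.2626, 0.0411]
ee_rot: [0.739, 0.674, 0.0, 0.0]
ft_force: [-0.6, 0.2, -1.1]
grip_width: 0.286
grasp_force: 59.2
```

Converted, 0.0008 m / 0.5 = 0.0016.

move_arm(
  plan=[
    {"delta_pos":[0,0,0.0016],"turn":[0,0,0],"fingers":1},
    {"delta_pos":[0,0,0.0016],"turn":[0,0,0],"fingers":1},
  ],
)

```text
clock: 14.0
position: [0.4762, 0.2624, 0.0402]
ee_rot: [0.739, 0.674, -0.0, 0.0]
ft_force: [-0.1, 0.6, -1.2]
grip_width: 0.281
grasp_force: 59.2
```

Converted, -0.012 m / 0.5 = -0.024, -0.009 m / 0.5 = -0.018.

move_arm(
  plan=[
    {"delta_pos":[-0.01,0,0],"turn":[0,0,0],"fingers":1},
    {"delta_pos":[-0.018,0,0],"turn":[0,0,0],"fingers":1},
    {"delta_pos":[-0.024,0,0],"turn":[0,0,0],"fingers":1},
    {"delta_pos":[-0.024,0,0],"turn":[0,0,0],"fingers":1},
  ],
)

```text
clock: 14.5
position: [0.4752, 0.25, 0.0402]
ee_rot: [0.739, 0.674, -0.0, 0.0]
ft_force: [1.3, 0.5, -2.2]
grip_width: 0.287
grasp_force: 59.1
```

Converted, 0.0006 m / 0.5 = 0.0012.

move_arm(
  plan=[
    {"delta_pos":[0,0,0.0012],"turn":[0,0,0],"fingers":1},
    {"delta_pos":[0,0,0.0012],"turn":[0,0,0],"fingers":1},
  ],
)

```text
clock: 14.75
position: [0.4751, 0.2506, 0.0396]
ee_rot: [0.739, 0.674, 0.0, -0.0]
ft_force: [0.5, 0.4, -2.0]
grip_width: 0.283
grasp_force: 59.2
```

Converted, 0.0005 m / 0.5 = 0.001.

move_arm(
  plan=[
    {"delta_pos":[0,0,0.001],"turn":[0,0,0],"fingers":1},
    {"delta_pos":[0,0,0.001],"turn":[0,0,0],"fingers":1},
  ],
)

```text
clock: 15.0
position: [0.4752, 0.2506, 0.0391]
ee_rot: [0.739, 0.674, 0.0, 0.0]
ft_force: [0.2, 0.7, -0.2]
grip_width: 0.282
grasp_force: 59.3
```

Converted, 0.0005 m / 0.5 = 0.001.

move_arm(
  plan=[
    {"delta_pos":[0,0,0.001],"turn":[0,0,0],"fingers":1},
    {"delta_pos":[0,0,0.001],"turn":[0,0,0],"fingers":1},
  ],
)

```text
clock: 15.25
position: [0.4752, 0.2507, 0.039]
ee_rot: [0.739, 0.674, 0.0, 0.0]
ft_force: [-2.1, -0.3, 6.3]
grip_width: 0.286
grasp_force: 60.0
```

Converted, -0.005 m / 0.5 = -0.01, -0.004 m / 0.5 = -0.008.

move_arm(
  plan=[
    {"delta_pos":[0,0,-0.0008],"turn":[0,0,0],"fingers":1},
    {"delta_pos":[-0.004,0,-0.0008],"turn":[0,0,0],"fingers":1},
    {"delta_pos":[-0.008,0,-0.0008],"turn":[0,0,0],"fingers":1},
    {"delta_pos":[-0.01,0,-0.0008],"turn":[0,0,0],"fingers":1},
    {"delta_pos":[-0.01,0,-0.0008],"turn":[0,0,0],"fingers":1},
  ],
  force=40,
)

```text
clock: 15.88
position: [0.4749, 0.2454, 0.0391]
ee_rot: [0.739, 0.674, 0.0, 0.0]
ft_force: [0.0, -0.0, 2.0]
grip_width: 0.287
grasp_force: 59.6
```

Converted, -0.002 m / 0.5 = -0.004, -0.001 m / 0.5 = -0.002.

move_arm(
  plan=[
    {"delta_pos":[-0.002,0,0],"turn":[0,0,0],"fingers":1},
    {"delta_pos":[-0.004,0,0],"turn":[0,0,0],"fingers":1},
    {"delta_pos":[-0.004,0,0],"turn":[0,0,0],"fingers":1},
  ],
)

```text
clock: 16.25
position: [0.4746, 0.2435, 0.0391]
ee_rot: [0.739, 0.674, 0.0, 0.0]
ft_force: [0.9, 1.8, 2.1]
grip_width: 0.282
grasp_force: 59.6
```

Converted, -0.002 m / 0.5 = -0.004, -0.001 m / 0.5 = -0.002.

move_arm(
  plan=[
    {"delta_pos":[-0.002,0,0],"turn":[0,0,0],"fingers":1},
    {"delta_pos":[-0.004,0,0],"turn":[0,0,0],"fingers":1},
    {"delta_pos":[-0.004,0,0],"turn":[0,0,0],"fingers":1},
  ],
)

```text
clock: 16.62
position: [0.4744, 0.2415, 0.0391]
ee_rot: [0.739, 0.674, 0.0, 0.0]
ft_force: [-1.0, 2.0, 2.7]
grip_width: 0.284
grasp_force: 59.7
```

Converted, -0.001 m / 0.5 = -0.002.

move_arm(
  plan=[
    {"delta_pos":[-0.002,0,0],"turn":[0,0,0],"fingers":1},
    {"delta_pos":[-0.002,0,0],"turn":[0,0,0],"fingers":1},
  ],
)

```text
clock: 16.88
position: [0.4743, 0.2405, 0.0391]
ee_rot: [0.739, 0.674, 0.0, 0.0]
ft_force: [0.1, 1.5, 3.3]
grip_width: 0.28
grasp_force: 59.8
```

Converted, -0.001 m / 0.5 = -0.002.

move_arm(
  plan=[
    {"delta_pos":[-0.002,0,0],"turn":[0,0,0],"fingers":1},
    {"delta_pos":[-0.002,0,0],"turn":[0,0,0],"fingers":1},
  ],
)

```text
clock: 17.12
position: [0.4742, 0.2398, 0.0391]
ee_rot: [0.739, 0.674, 0.0, -0.0]
ft_force: [0.4, 3.7, 3.2]
grip_width: 0.279
grasp_force: 59.7
```

Converted, -0.001 m / 0.5 = -0.002.

move_arm(
  plan=[
    {"delta_pos":[-0.002,0,0],"turn":[0,0,0],"fingers":1},
    {"delta_pos":[-0.002,0,0],"turn":[0,0,0],"fingers":1},
  ],
)

```text
clock: 17.38
position: [0.4741, 0.2391, 0.0391]
ee_rot: [0.739, 0.674, 0.0, -0.0]
ft_force: [0.3, 5.9, 1.0]
grip_width: 0.288
grasp_force: 59.5
```

Converted, -0.0007 m / 0.5 = -0.0014.

move_arm(
  plan=[
    {"delta_pos":[-0.0014,0,0],"turn":[0,0,0],"fingers":1},
    {"delta_pos":[-0.0014,0,0],"turn":[0,0,0],"fingers":1},
  ],
)

```text
clock: 17.62
position: [0.474, 0.2389, 0.0391]
ee_rot: [0.739, 0.674, 0.001, -0.0]
ft_force: [1.9, 6.5, 0.3]
grip_width: 0.285
grasp_force: 59.4
```

Converted, -0.0006 m / 0.5 = -0.0012.

move_arm(
  plan=[
    {"delta_pos":[-0.0012,0,0],"turn":[0,0,0],"fingers":1},
    {"delta_pos":[-0.0012,0,0],"turn":[0,0,0],"fingers":1},
  ],
)

```text
clock: 17.88
position: [0.4739, 0.2387, 0.0391]
ee_rot: [0.739, 0.674, 0.001, -0.001]
ft_force: [1.2, 8.1, -0.7]
grip_width: 0.284
grasp_force: 59.2
```

Converted, -0.0005 m / 0.5 = -0.001.

move_arm(
  plan=[
    {"delta_pos":[-0.001,0,0],"turn":[0,0,0],"fingers":1},
    {"delta_pos":[-0.001,0,0],"turn":[0,0,0],"fingers":1},
  ],
)

```text
clock: 18.12
position: [0.4738, 0.2386, 0.0391]
ee_rot: [0.738, 0.674, 0.001, -0.001]
ft_force: [2.7, 8.9, -2.3]
grip_width: 0.28
grasp_force: 59.1
```

Push is about 9.3 N and climbing, so it is snug. Releasing.

move_arm(
  plan=[
    {"delta_pos":[0,0,0],"turn":[0,0,0],"fingers":0.65},
    {"delta_pos":[0,0,0],"turn":[0,0,0],"fingers":0.5},
    {"delta_pos":[0,0,0],"turn":[0,0,0],"fingers":0.5},
    {"delta_pos":[0,0,-0.04],"turn":[0,0,0],"fingers":0.5},
    {"delta_pos":[0,0,-0.12],"turn":[0,0,0],"fingers":0.6},
    {"delta_pos":[0,0,-0.24],"turn":[0,0,0],"fingers":0.8},
    {"delta_pos":[0,0,-0.28],"turn":[0,0,0],"fingers":1},
    {"delta_pos":[0,0,-0.28],"turn":[0,0,0],"fingers":1},
  ],
)

```text
clock: 19.12
position: [0.4746, 0.237, 0.1809]
ee_rot: [0.739, 0.674, 0.001, 0.001]
ft_force: [0.9, -0.5, -1.6]
grip_width: 0.007
grasp_force: 0.0
```

```bash
python3 - <<'E'
from fit import *
from go import rel
c,o=wrist(); b=camera("side")
im=np.hstack([cv2.resize(c["color"],(400,300)),cv2.resize(b["color"][150:270,190:350],(400,300),interpolation=2)])
cv2.imwrite("pics/m4.png",im[:,:,::-1])
s=np.array([.4666,.161]);ps=s+np.array([.0925,.9957])*-.026+np.array([.9957,-.0925])*-.005
print(ps)
W=cloud(b);P=W.reshape(-1,3)
i=np.hypot(P[:,0]-ps[0],P[:,1]-ps[1])<.006;print("side spot z",np.nanmedian(P[i,2]),i.sum())
rel([(ps[0],ps[1],.18),(ps[0],ps[1],.07),(ps[0],ps[1],.0585)],[1.4785]*3)
E
```

```text
[0.4592165 0.1355743]
side spot z 0.04529946336660115 22
[-0.1016 -0.005  -0.0015] [-0.0005  0.0009  0.    ]
[-0.1015 -0.005   0.1085] [-0.0005  0.0009  0.    ]
[-0.1014 -0.005   0.12  ] [-0.0005  0.0009  0.    ]
now [0.4736 0.2362 0.1784] 19.23 [ 0.4  -0.39 -0.59]
```

View pics/m4.png

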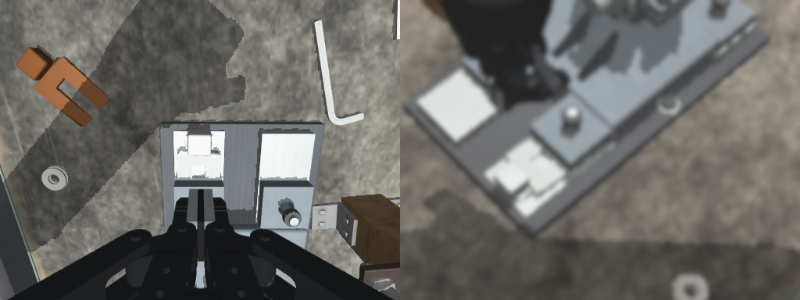

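Side and wrist views: the taper sits astride the stud on the packer, head at (200,142) in the wrist half. The stand looks level. Moving over the press spot.

Converted, 0.115 m / 0.5 = 0.23, -0.1025 m / 0.5 = -0.205.

move_arm(
  plan=[
    {"delta_pos":[-0.1,-0.01,0],"turn":[0,0,0],"fingers":1},
    {"delta_pos":[-0.205,-0.02,0],"turn":[0,0,0],"fingers":1},
    {"delta_pos":[-0.205,-0.02,0.1],"turn":[0,0,0],"fingers":1},
    {"delta_pos":[-0.205,-0.02,0.18],"turn":[0,0,0],"fingers":1},
    {"delta_pos":[-0.205,-0.02,0.22],"turn":[0,0,0],"fingers":1},
    {"delta_pos":[-0.205,-0.02,0.23],"turn":[0,0,0],"fingers":1},
    {"delta_pos":[-0.205,-0.02,0.23],"turn":[0,0,0],"fingers":1},
  ],
)

```text
clock: 20.1
position: [0.4548, 0.1361, 0.0645]
ee_rot: [0.739, 0.674, 0.0, -0.0]
ft_force: [0.4, 0.5, -0.4]
grip_width: 0.001
grasp_force: 0.0
```

Converted, 0.006 m / 0.5 = 0.012, 0.001 m / 0.5 = 0.002.

move_arm(
  plan=[
    {"delta_pos":[0,0,0.002],"turn":[0,0,0],"fingers":1},
    {"delta_pos":[0,0,0.004],"turn":[0,0,0],"fingers":1},
    {"delta_pos":[0,0,0.006],"turn":[0,0,0],"fingers":1},
    {"delta_pos":[0,0,0.008],"turn":[0,0,0],"fingers":1},
    {"delta_pos":[0,0,0.01],"turn":[0,0,0],"fingers":1},
    {"delta_pos":[0,0,0.011],"turn":[0,0,0],"fingers":1},
    {"delta_pos":[0,0,0.012],"turn":[0,0,0],"fingers":1},
    {"delta_pos":[0,0,0.012],"turn":[0,0,0],"fingers":1},
  ],
)

```text
clock: 21.1
position: [0.4547, 0.1356, 0.059]
ee_rot: [0.739, 0.674, -0.0, 0.0]
ft_force: [-7.1, -2.2, 18.6]
grip_width: -0.001
grasp_force: 9.4
```

move_arm(
  plan=[
    {"delta_pos":[0,0,0.001],"turn":[0,0,0],"fingers":1},
    {"delta_pos":[0,0,0.002],"turn":[0,0,0],"fingers":1},
    {"delta_pos":[0,0,0.002],"turn":[0,0,0],"fingers":1},
  ],
)

```text
clock: 21.48
position: [0.4547, 0.1356, 0.0588]
ee_rot: [0.739, 0.674, -0.001, 0.001]
ft_force: [-12.7, -5.3, 33.9]
grip_width: -0.001
grasp_force: 16.9
```

Converted, 0.0008 m / 0.5 = 0.0016, 0.0005 m / 0.5 = 0.001.

move_arm(
  plan=[
    {"delta_pos":[0,0,0.001],"turn":[0,0,0],"fingers":1},
    {"delta_pos":[0,0,0.0016],"turn":[0,0,0],"fingers":1},
    {"delta_pos":[0,0,0.0016],"turn":[0,0,0],"fingers":1},
  ],
)

```text
clock: 21.85
position: [0.4548, 0.1356, 0.0587]
ee_rot: [0.739, 0.674, -0.001, 0.001]
ft_force: [-16.7, -6.7, 45.4]
grip_width: -0.004
grasp_force: 22.8
```

The foot was higher than expected and I sent those steps blind. Backing off to about 10 N.

Converted, -0.0023 m / 0.5 = -0.0046, -0.001 m / 0.5 = -0.002.

move_arm(
  plan=[
    {"delta_pos":[0,0,-0.002],"turn":[0,0,0],"fingers":1},
    {"delta_pos":[0,0,-0.0046],"turn":[0,0,0],"fingers":1},
    {"delta_pos":[0,0,-0.0046],"turn":[0,0,0],"fingers":1},
    {"delta_pos":[0,0,-0.0046],"turn":[0,0,0],"fingers":1},
    {"delta_pos":[0,0,-0.0046],"turn":[0,0,0],"fingers":1},
  ],
)

```text
clock: 22.48
position: [0.4547, 0.1356, 0.0591]
ee_rot: [0.739, 0.674, -0.0, 0.0]
ft_force: [-4.5, -2.0, 12.1]
grip_width: -0.0
grasp_force: 6.0
```

Converted, 0.17 m / 0.5 = 0.34, -0.13 m / 0.5 = -0.26.

move_arm(
  plan=[
    {"delta_pos":[0,0,0],"turn":[0,0,0],"fingers":1},
    {"delta_pos":[0,0,0],"turn":[0,0,0],"fingers":1},
    {"delta_pos":[0,0,-0.02],"turn":[0,0,0],"fingers":1},
    {"delta_pos":[0,0,-0.12],"turn":[0,0,0],"fingers":1},
    {"delta_pos":[0,0,-0.24],"turn":[0,0,0],"fingers":1},
    {"delta_pos":[0.12,0,-0.26],"turn":[0,0,0],"fingers":1},
    {"delta_pos":[0.24,0,-0.26],"turn":[0,0,0],"fingers":1},
    {"delta_pos":[0.34,0,-0.26],"turn":[0,0,0],"fingers":1},
    {"delta_pos":[0.34,0,-0.26],"turn":[0,0,0],"fingers":1},
  ],
)

```text
clock: 23.6
position: [0.4682, 0.3097, 0.1887]
ee_rot: [0.737, 0.676, 0.001, -0.002]
ft_force: [0.1, -0.2, -0.1]
grip_width: 0.001
grasp_force: 0.0
```

```bash
python3 - <<'E'
from fit import *
c,o=wrist(); b=camera("side"); d=dict(np.load("d.npz"))
im=np.hstack([cv2.resize(c["color"],(400,300)),cv2.resize(b["color"][150:270,190:350],(400,300),interpolation=2)])
cv2.imwrite("pics/m5.png",im[:,:,::-1])
u=np.array([.0925,.9957]);n=np.array([.9957,-.0925])
for nm,W in (("wrist",cloud(c)),("side",cloud(b)),("side0",cloud(d))):
  W=W.reshape(-1,3);L=np.c_[(W[:,:2]-[.4666,.161])@u,(W[:,:2]-[.4666,.161])@n,W[:,2]]
  h=(abs(L[:,1])<.012)&(L[:,2]>.036)&(L[:,2]<.05)&(L[:,0]>.05)&(L[:,0]<.12)
  print(nm,"head",h.sum(),L[h].mean(0) if h.any() else 0, np.percentile(L[h,0],[2,98]) if h.any() else 0)
  for dd,nn in ((.018,.018),(.018,-.018),(-.03,-.01),(-.03,.02),(-.03,.08),(.018,.1)):
    i=(np.hypot(L[:,0]-dd,L[:,1]-nn)<.005);print((dd,nn),i.sum(),np.round(np.nanmedian(L[i,2]),4) if i.any() else 0,end=" ")
  print()
E
```

```text
wrist head 76 [0.08576714 0.00725862 0.04032912] [0.08273998 0.08773259]
(0.018, 0.018) 0 0 (0.018, -0.018) 0 0 (-0.03, -0.01) 77 0.0485 (-0.03, 0.02) 0 0 (-0.03, 0.08) 0 0 (0.018, 0.1) 0 0 
side head 99 [ 0.07503937 -0.00046817  0.03964022] [0.06388227 0.08690901]
(0.018, 0.018) 12 0.0432 (0.018, -0.018) 14 0.043 (-0.03, -0.01) 14 0.0471 (-0.03, 0.02) 13 0.0469 (-0.03, 0.08) 12 0.0468 (0.018, 0.1) 10 0.0431 
side0 head 0 0 0
(0.018, 0.018) 12 0.0433 (0.018, -0.018) 13 0.0431 (-0.03, -0.01) 16 0.0463 (-0.03, 0.02) 12 0.0468 (-0.03, 0.08) 11 0.0463 (0.018, 0.1) 11 0.0436
```

View pics/m5.png

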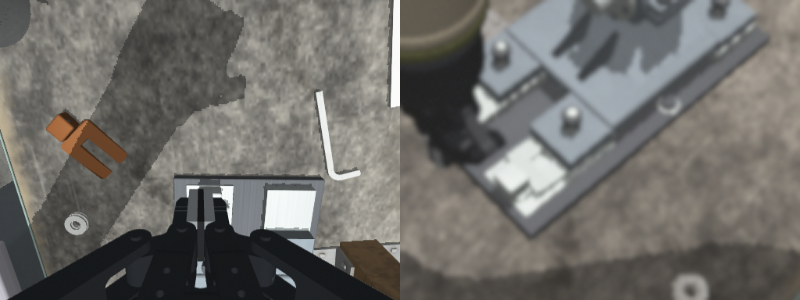

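Side view: the taper head is at d ≈ 75 mm, so the slot point is about 19 mm from the stud. Foot and bed heights are unchanged to within 1 mm, the hand is clear, and the bystanders have not been touched. Handing in.

```bash
python3 -c "
from workcell import hand_in
print(hand_in())"
```

```text
the job is handed in; nothing more can be done
None
```

The packer is home round the stud, and the taper shim is snug on it at about 9 N push. The press test was held at about 12 N and the stand did not visibly rock, but touching down I overshot to about 45 N (under the 60 N limit). The job is handed in; no verdict came back.

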